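# Close and lock the inspection hatch of a duct box

## Task

Swing the open inspection hatch on top of the white duct box shut, then push the wing of its quarter-turn fastener fully in, turn it a quarter clockwise while held in, and let it spring back into its locked detent. Never force the fastener - it turns easily once it is fully in - and leave the other things on the table where they are.

Things in the scene. Friction and masses are not known exactly. Their poses are not given: they have to be found in the camera images.
- duct_box: White sheet-steel ventilation inspection box, screwed down: 200 (x) by 300 (y) by 130 mm high, with a 100 mm round duct spigot 45 mm long on each y end. Origin at the centre of its underside, z up; it stands turned about z. In its top is a 124 mm square opening with a 3 mm rubber seal, closed by the hinged hatch.
- hatch_hinge (a point): Mid-point of the hatch's hinge line, at 78, 0, 134.5 mm in the box's frame; the line runs along the box's y.
- hatch (a joint): Hatch angle, rad: 0 = shut on its seal, grows as it opens upward about the hinge line (1.57 = upright). A stiff friction hinge keeps it where it is left; 2 to 4 N at its free edge moves it.
- hatch_edge (a point): Middle of the hatch's free edge, in its outer face, 153 mm from the hinge line. The hatch is a white steel plate 150 by 150 by 3 mm. Shut, its outer face is level, 136 mm above the table, its free edge towards the box's -x. Axes: x away from the free edge towards the hinge, y along the hinge line, z out of the outer face.
- wing_grip (a point): Centre of the wing, the fastener's metal grip: a bar 40 long (y), 9 thick (x), 22 mm high, on the hatch's outer face; z is the fastener's axis (out of the hatch), 130 mm from the hinge line. At rest the centre is 32 mm, the bar's underside 21 mm above the hatch; under it a 28 mm wide grommet 3 mm high.
- wing (a joint): Turn of the wing, rad: 0 = unlocked (bar parallel to the hinge line), grows clockwise seen from above; a stop at 1.70. The locked detent is at 1.57 (bar square to the hinge line) and centres the wing by itself from within about 0.2.
- stud (a joint): Push-in of the wing, m, against a spring (5 N at 0, plus 0.4 N per mm). At 0 its cross pin sits in the receptacle's slot and cannot turn; it turns freely only from 9.3 mm to a firm floor at 10.9 mm, both shifted by up to 4.5 mm either way (adjusted to each box; feel for the floor). Over 15 N on the pin is forcing. Let go in the detent it springs back 4.3 mm from the depth where it turns.
- bracket: Steel bracket with the receptacle (slotted plate over a floor) under the front edge of the opening, seen when the hatch is open; fixed to the box. Origin on the fastener's axis, 124 mm above the table.
- screwdriver: Black-handled screwdriver 190 mm long lying on the table; leave it. Origin at its middle underside, x along the blade.
- screw_jar: Jar 64 mm wide, 75 mm high with a steel lid, on the table; leave it. Origin at the centre of its underside.
- tape_roll: Roll of paper tape, 90 mm wide, 48 mm high, lying flat on the table; leave it. Origin at the centre of its underside.

How it is judged:
On the way, in this order (a step that is already met when the one before it is completed fails the run):
1. the hatch is shut (value of joint hatch below 0.03 rad and value of joint wing below 0.3 rad), for 0.2 s.
2. the wing is turned a quarter (value of joint wing above 1.4 rad), for 0.1 s.
At the end, for the whole second after the job is handed in: The hatch lies shut (joint hatch below 0.012 rad), the wing has sprung back into its locked detent (joint wing 1.42 to 1.72 rad, where only the detent leaves it, and joint stud below 9.8 mm) (value of joint hatch below 0.012 rad and value of joint wing between 1.42 and 1.72 rad and value of joint stud below 0.0098 m); the robot touches nothing.
It fails at once if the fastener is forced: more than 15 N between its pin and the receptacle (contact force between stud and bracket above 15 N).
It fails at once if a bystander is moved by more than 20 mm (distance of any of screwdriver, screw_jar, tape_roll from where it was at the start of the episode above 0.02 m).
It also fails if it takes over 69 s, if anything falls off the work surface, if the arm or the gripper's body presses on something with over 40 N, if the wrist force passes 120 N, or if a joint passes its speed limit or range.

## Robot

A 6-joint arm with a two-finger parallel gripper is mounted at the origin on the work surface. World frame = base frame: x ahead of the robot, y to its left, z up, the work surface at z = 0. Lengths are in m, angles in rad, forces in N, time in s.
With the tool pointing down it reaches from about 0.3 to 0.775 m from the base axis. Payload 14.6 kg.
Tool frame: the origin (TCP) lies midway between the tips of the shut fingers; the grasp point (between the pads) lies manip.tcp_to_grasp behind it (manip.tcp_to_grasp is the distance from the TCP to the grasp point, in m); z points along the fingers, x is the direction in which the jaws open and shut, and the axes are right-handed (so a half turn about z gives the same grasp; the last joint's range is limited). The gripper opens to 94 mm and grips with 3 to 60 N. Pads are 16 mm wide; open, the fingers measure 119 mm over their backs; the gripper's body (75 mm by 177 mm) begins 78 mm behind the grasp point.
Start: joints at [1.159, 0.3, 1.521, -0, 1.321, -0.067], TCP at [0.186, 0.518, 0.205] pointing down, gripper open.
Joint ranges: [-3.03, 3.03], [-0.79, 2.21], [0.23, 2.52], [-1.04, 4.18], [0, 3.07], [-2.55, 2.55]. Speed limits (rad/s): [2.22, 2.22, 2.57, 3.14, 3.14, 3.14].

## Interface

Orientations are given as [roll, pitch, yaw] about the fixed x, y, z axes, in that order (R = Rz(yaw) Ry(pitch) Rx(roll)).
In Python, from workcell import manip gives the robot as it stands.
- The arm moves only by the tool send_rows, never from a script. Its argument "plan" is a list of rows, each a list of 2 entries, a list of its own where there are three numbers: the shift along the world's x, y, z in cm, then the turn, a rotation vector about the world's x, y, z in rad. In form: [[[dx, dy, dz], [rx, ry, rz]], ...]. A call has 1 to 8 rows; each row shifts and turns the commanded pose from where the row before left it; what a row does not reach is not made up. A row lasts 1/12 s, in which the tool goes at most 41.7 mm and 7.16 degrees, less where a joint would pass 70% of its speed; a pose out of reach is approached as far as the arm can. A call is refused whole if a number of a shift passes 4.17 or a number of a turn 0.125, either way. A call with a gripper value outside its range is refused whole. "gripper" is the opening, from 0 (shut) to 1 (fully open), set as the call begins (left out, the last holds). The fingers move at their own pace and stop on an object; the grip force is fixed at half the most. Time passes only in rows, so rows that do not move let the fingers close. It gives the time, the measured TCP pose, the force and the opening at its end, in the units of the state.
- manip.sense(): the state, without advancing time (a new reading comes with each control period).
- manip.capture(name): name is "scene" or "top" or "wrist"; returns the picture (480x640x3 uint8, blue, green, red); there is no depth.
- manip.camera_params(name): a dict with "fx", "fy", "cx", "cy" (pixels), "k1" (the pictures are not rectified: a ray, as slopes to the right and down, at radius r is drawn at 1 + k1 r^2 times it, then the intrinsics apply), "R" (3x3) and "t" (3): a world point X has camera coordinates R X + t; the wrist camera has in their place "mount" (4x4, takes a point from camera to tool coordinates, whose origin is the TCP and whose axes are the tool frame's). Camera axes: x right, y down, z forward; pixel columns grow to the right and rows downward; lengths in m; the calibration is good to about 2 mm. A picture is of the moment at which its call begins: read the wrist's pose just before it. camera_params takes no time and is no camera call.
- manip.sign_off(): hands the job in, once; it reports no verdict.
The state is a dict: "time_s": time; "joint_positions": joint angles; "joint_velocities": joint speeds; "joint_efforts": joint torques, N m; "ee_pos": TCP position; "tcp_rot": TCP orientation; "force": force on the tool from outside, world axes, zero at the start; "wrist_torque": the same for the moment, N m; "opening": finger opening in m.
Only numpy, scipy, OpenCV 4.12 (cv2) and the standard library are available. Lean on these libraries where they do the work, as an engineer would, in place of code of your own. Each camera call takes 0.05 s, during which the arm holds its last target. There are 200 camera calls.

## Working session

There is one attempt and no reset: what is moved stays moved. The work goes in short steps, Python scripts to look and compute and a tool call to move; the robot and the scene stay as the last step left them, time stands still between calls to the robot, and variables do not carry over. Pictures are saved under pics/ and viewed, about 8 in all and at most 12, crops included, and the job is handed in when it is done.

Besides the shell and the picture viewer there is one more tool, called after ">>>" by a JSON object that holds its "method" and its "body". send_rows: Moves the arm, as the interface text tells. Its arguments: {"type":"object","properties":{"plan":{"type":"array"},"gripper":{"type":"number"}},"required":["plan"]}

```bash
mkdir -p pics
python3 - <<'E'
from workcell import manip
import cv2
s=manip.sense();print(s,manip.tcp_to_grasp)
for n in("scene","top"):
    cv2.imwrite(f"pics/{n}0.png",manip.capture(n));print(n,manip.camera_params(n))
print(manip.camera_params("wrist"))
E
```

```text
{'time_s': 0.0, 'joint_positions': array([ 1.15942671e+00,  3.00451499e-01,  1.52158190e+00,  1.20579067e-05,
        1.32068623e+00, -6.65949316e-02]), 'joint_velocities': array([ 1.23175142e-03,  1.60605654e-03, -8.77338761e-05,  1.05544417e-03,
        1.06428160e-03, -1.23986040e-04]), 'joint_efforts': array([-1.52943799e-04, -5.31795895e+01, -3.52743924e+01,  7.08987191e-02,
        2.42278964e-02, -4.57669034e-05]), 'ee_pos': array([0.1857848 , 0.51739625, 0.20489673]), 'tcp_rot': array([-3.14150600e+00,  1.12370017e-03,  1.22601870e+00]), 'force': array([-0.20098586,  0.45206793,  0.67125133]), 'wrist_torque': array([ 0.07195353,  0.10882142, -0.01586713]), 'opening': 0.09429257753250901} 0.0188
scene {'fx': 447.43896733263625, 'fy': 447.43896733263625, 'cx': 321.43437159441106, 'cy': 239.4716300829171, 'k1': -0.10080956079479172, 'R': array([[ 0.93461887,  0.35564292, -0.00238536],
       [ 0.23731936, -0.62863548, -0.7406058 ],
       [-0.26489073,  0.69161806, -0.67193553]]), 't': array([-5.63049355e-01, -1.14669726e-03,  1.16103969e+00])}
top {'fx': 577.9678454404414, 'fy': 577.9678454404414, 'cx': 314.82137948341483, 'cy': 245.6916659579239, 'k1': -0.1256775872801188, 'R': array([[ 0.01310328, -0.9998961 ,  0.00600846],
       [-0.99521042, -0.01362356, -0.09680199],
       [ 0.09687379, -0.00471126, -0.99528552]]), 't': array([0.03720688, 0.58235632, 1.47157257])}
{'fx': 420.8693474382385, 'fy': 420.8693474382385, 'cx': 314.8858052475826, 'cy': 237.35860978759462, 'k1': -0.09795635213362489, 'mount': array([[ 9.99999668e-01, -7.71307265e-04,  2.61398116e-04,
         1.60367664e-04],
       [ 6.75257380e-04,  9.64709455e-01,  2.63315803e-01,
        -7.80235608e-02],
       [-4.55270626e-04, -2.63315539e-01,  9.64709656e-01,
        -1.79314265e-01],
       [ 0.00000000e+00,  0.00000000e+00,  0.00000000e+00,
         1.00000000e+00]])}
```

View pics/scene0.png

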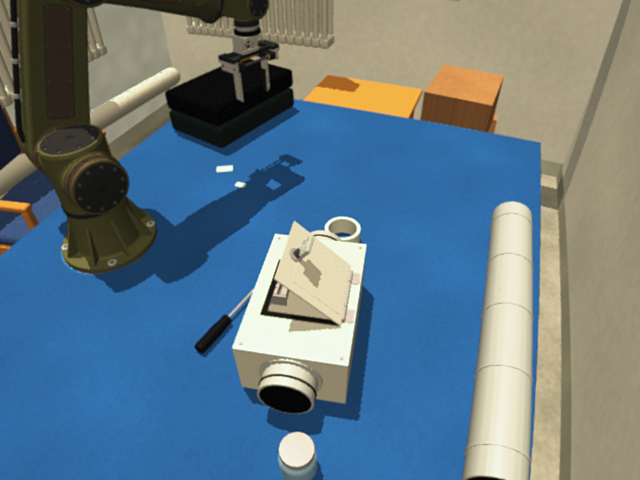

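View pics/top0.png

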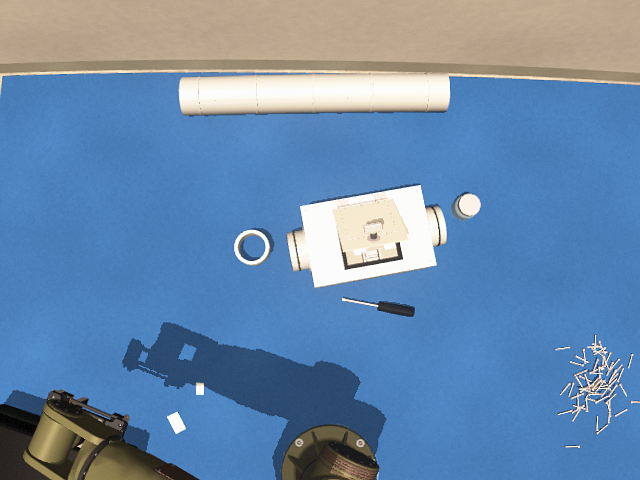

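The scene picture shows the box with its hatch about half open, the tape roll behind it, the screwdriver on the robot's side and the jar in front. In the top view the box's top corners are near (300,206), (421,185), (437,266) and (315,287). I'll enlarge both around the box.

Run:
```python
import cv2,numpy as np
a=cv2.imread("pics/top0.png")[170:300,285:455];b=cv2.imread("pics/scene0.png")[210:370,225:385]
cv2.imwrite("pics/c1.png",cv2.resize(a,None,fx=4.5,fy=4.5,interpolation=cv2.INTER_CUBIC))
cv2.imwrite("pics/c2.png",cv2.resize(b,None,fx=3.75,fy=3.75,interpolation=cv2.INTER_CUBIC))
```

```text
(no output)
```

View pics/c1.png

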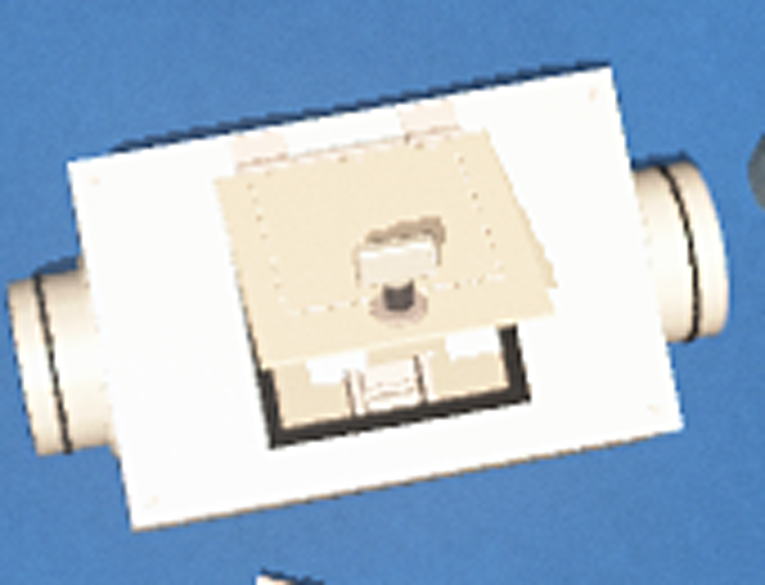

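View pics/c2.png

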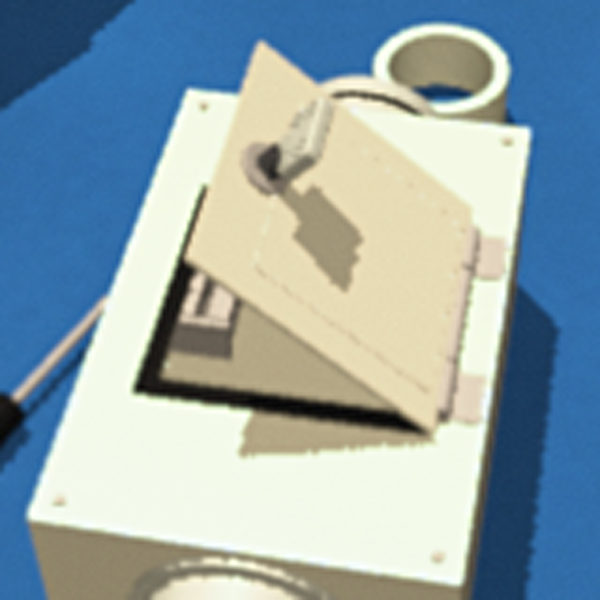

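```bash
cat > h.py <<'E'
import numpy as np,cv2
from workcell import manip
from scipy.optimize import least_squares
def proj(X,n):
    c=manip.camera_params(n);K=np.array([[c['fx'],0,c['cx']],[0,c['fy'],c['cy']],[0,0,1]])
    return cv2.projectPoints(np.array(X,float),cv2.Rodrigues(c['R'])[0],c['t'],K,np.array([c['k1'],0,0,0]))[0][:,0]
def box2w(P,x,y,yaw):
    c,s=np.cos(yaw),np.sin(yaw);P=np.asarray(P,float)
    return np.c_[x+c*P[:,0]-s*P[:,1],y+s*P[:,0]+c*P[:,1],P[:,2]]
def hat(d,y,h,th): return [.078-d*np.cos(th)+h*np.sin(th),y,.1345+d*np.sin(th)+h*np.cos(th)]
E
python3 - <<'E'
from h import *
t=285+(np.array([(70,160),(610,67),(682,430),(133,528), (217,180),(487,130),(262,365),(555,310)])+.5)/4.5-.5
t[:,1]-=115
s=np.array([(190,90),(530,128),(465,585),(30,520),(262,42),(190,262),(432,432),(470,210)])
s=(s+.5)/3.75-.5+[225,210]
def f(p):
    x,y,w,th=p[:4];H=lambda d,yy:hat(d,yy,.0015,th)
    A=[(.1,.15,.13),(.1,-.15,.13),(-.1,-.15,.13),(-.1,.15,.13),H(.003,.075),H(.003,-.075),H(.153,.075),H(.153,-.075)]
    B=[(-.1,.15,.13),(.1,.15,.13),(.1,-.15,.13),(-.1,-.15,.13),H(.153,.075),H(.153,-.075),H(.003,-.075),H(.003,.075)]
    return np.r_[proj(box2w(A,x,y,w),"top")-t,proj(box2w(B,x,y,w),"scene")-s].ravel()
r=least_squares(f,[.55,-.05,.17,.8]);print(r.x);print(r.fun.reshape(-1,2).round(1))
p=r.x
for nm,P in dict(hinge=(.078,0,.1345),edge=hat(.153,0,.0015,p[3]),wing=hat(.13,0,.0335,p[3]),shutwing=(-.052,0,.168)).items(): print(nm,box2w([P],*p[:3]))
E
```

```text
[ 0.60205903 -0.08328449  0.19322154  0.72711783]
[[-0.3 -0.3]
 [-0.1 -0.9]
 [ 0.  -1.8]
 [ 0.4 -1.2]
 [-0.8 -1.4]
 [-0.3 -1.1]
 [-0.1 -0.9]
 [ 0.4 -0.6]
 [-1.1  0. ]
 [-0.6  0.2]
 [-1.3 -0.3]
 [-1.1 -0.4]
 [-1.  -0.1]
 [-1.3 -1.1]
 [ 0.1 -0.1]
 [ 0.4 -0.7]]
hinge [[ 0.67860751 -0.06830682  0.1345    ]]
edge [[ 0.56740789 -0.09006443  0.23732267]]
wing [[ 0.60514644 -0.0826804   0.24594112]]
shutwing [[ 0.55102671 -0.09326961  0.168     ]]
```

```bash
cat >> h.py <<'E'
P=(.60205903,-.08328449,.19322154); TH=.72711783
def d_to(b,yaw=None):
    s=manip.sense();w=box2w([b],*P)[0];print('target',w.round(4),'delta cm',((w-s['ee_pos'])*100).round(2),'dyaw',None if yaw is None else round(yaw-s['tcp_rot'][2],3))
E
python3 - <<'E'
from h import *
d_to((-.025,.045,.29),.193)
pv=None
for th in np.linspace(.8,-.03,9):
    b=hat(.132,.045,.0015+.0125*np.sin(th)/np.cos(th)*0,th); b[2]+=.0125*np.tan(th)
    w=box2w([b],*P)[0]*100;print(round(th,2),w.round(2),None if pv is None else (w-pv).round(2));pv=w
E
```

```text
target [ 0.5689 -0.0439  0.29  ] delta cm [ 38.31 -56.13   8.5 ] dyaw -1.033
0.8 [58.08 -4.16 24.31] None
0.7 [57.15 -4.34 23.08] [-0.93 -0.18 -1.23]
0.59 [56.33 -4.5  21.79] [-0.82 -0.16 -1.29]
0.49 [55.63 -4.64 20.44] [-0.7  -0.14 -1.34]
0.38 [55.05 -4.75 19.05] [-0.58 -0.11 -1.39]
0.28 [54.59 -4.84 17.62] [-0.45 -0.09 -1.43]
0.18 [54.27 -4.9  16.15] [-0.32 -0.06 -1.47]
0.07 [54.09 -4.94 14.66] [-0.18 -0.04 -1.49]
-0.03 [54.04 -4.95 13.17] [-0.04 -0.01 -1.5 ]
```

>>> {"method": "send_rows", "body": {"plan": [[[1.65,-2.33,0.5],[0,0,-0.043]],[[1.65,-2.33,0.5],[0,0,-0.043]],[[1.65,-2.33,0.5],[0,0,-0.043]],[[1.65,-2.33,0.5],[0,0,-0.043]],[[1.65,-2.33,0.5],[0,0,-0.043]],[[1.65,-2.33,0.5],[0,0,-0.043]],[[1.65,-2.33,0.5],[0,0,-0.043]],[[1.65,-2.33,0.5],[0,0,-0.043]]], "gripper": 0}}

```text
time_s: 0.77
ee_pos: [0.3183, 0.3299, 0.2455]
tcp_rot: [-3.142, 0.0, 0.88]
force: [-0.3, 0.0, -0.1]
opening: 0.044
```

>>> {"method": "send_rows", "body": {"plan": [[[1.65,-2.33,0.4],[0,0,-0.043]],[[1.65,-2.33,0.4],[0,0,-0.043]],[[1.65,-2.33,0.4],[0,0,-0.043]],[[1.65,-2.33,0.4],[0,0,-0.043]],[[1.65,-2.33,0.4],[0,0,-0.043]],[[1.65,-2.33,0.4],[0,0,-0.043]],[[1.65,-2.33,0.4],[0,0,-0.043]],[[1.65,-2.33,0.4],[0,0,-0.043]]]}}

```text
time_s: 1.43
ee_pos: [0.4504, 0.1435, 0.2775]
tcp_rot: [-3.141, 0.0, 0.536]
force: [-0.1, 0.8, -0.3]
opening: 0.0002
```

>>> {"method": "send_rows", "body": {"plan": [[[1.65,-2.33,0],[0,0,-0.043]],[[1.65,-2.33,0],[0,0,-0.043]],[[1.65,-2.33,0],[0,0,-0.043]],[[1.65,-2.33,0],[0,0,-0.043]],[[1.65,-2.33,0],[0,0,-0.043]],[[1.65,-2.33,0],[0,0,-0.043]],[[1.65,-2.33,0],[0,0,-0.043]],[[1.65,-2.33,0],[0,0,-0.043]]]}}

```text
time_s: 2.1
ee_pos: [0.5824, -0.0429, 0.2771]
tcp_rot: [-3.141, 0.001, 0.192]
force: [0.8, 0.3, -0.1]
opening: 0.0006
```

Run:
```python
from h import *
d_to((-.0,.045,.26),.193);b=hat(.132,.045,.0015,.8);d_to(b,.193);print(manip.sense())
cv2.imwrite("pics/s1.png",cv2.resize(manip.capture("scene")[150:350,200:400],None,fx=2.5,fy=2.5))
```

```text
target [ 0.5934 -0.0391  0.26  ] delta cm [ 1.1   0.38 -1.71] dyaw 0.001
target [ 0.5808 -0.0416  0.2302] delta cm [-0.17  0.13 -4.68] dyaw 0.001
{'time_s': 2.1, 'joint_positions': array([-1.36219465e-01,  3.35851918e-01,  1.30919490e+00, -1.12201551e-05,
        1.49719623e+00, -3.27998681e-01]), 'joint_velocities': array([-0.43776068,  0.50313259, -0.65514033,  0.00091505,  0.14945506,
        0.07343872]), 'joint_efforts': array([ 2.26122759e+00, -6.10828328e+01, -3.26975048e+01, -1.95582892e-03,
       -2.70960554e-01, -2.20134859e-01]), 'ee_pos': array([ 0.58243251, -0.04289388,  0.27708107]), 'tcp_rot': array([-3.14139372e+00,  6.19319237e-04,  1.91780106e-01]), 'force': array([ 0.84086267,  0.28678646, -0.06056022]), 'wrist_torque': array([-0.01281999,  0.04604206,  0.01519414]), 'opening': 0.0006397570262560194}
```

View pics/s1.png

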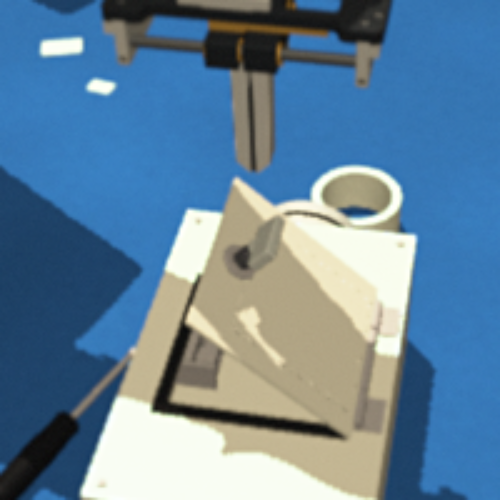

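The picture shows the shut fingertips at (253,168), above the far half of the hatch and clear of the wing at (255,245). Next I'll push the hatch down along its arc.

>>> {"method": "send_rows", "body": {"plan": [[[-0.17,0.1,-1.7],[0,0,0]],[[0,0,-1.7],[0,0,0]],[[-0.47,-0.09,-0.62],[0,0,0]],[[-0.47,-0.09,-0.62],[0,0,0]],[[-0.41,-0.08,-0.64],[0,0,0]],[[-0.41,-0.08,-0.64],[0,0,0]],[[-0.35,-0.07,-0.67],[0,0,0]],[[-0.35,-0.07,-0.67],[0,0,0]]]}}

```text
time_s: 2.82
ee_pos: [0.5553, -0.0454, 0.2048]
tcp_rot: [3.141, -0.001, 0.194]
force: [-0.7, -0.3, 1.9]
opening: 0.0007
```

>>> {"method": "send_rows", "body": {"plan": [[[-0.29,-0.05,-0.7],[0,0,0]],[[-0.29,-0.05,-0.7],[0,0,0]],[[-0.22,-0.05,-0.72],[0,0,0]],[[-0.22,-0.05,-0.72],[0,0,0]],[[-0.16,-0.03,-0.73],[0,0,0]],[[-0.16,-0.03,-0.73],[0,0,0]],[[-0.1,-0.02,-0.5],[0,0,0]],[[-0.05,-0.01,-0.3],[0,0,0]]]}}

```text
time_s: 3.48
ee_pos: [0.5405, -0.0483, 0.153]
tcp_rot: [-3.141, 0.001, 0.194]
force: [0.7, 0.8, 1.0]
opening: 0.0003
```

>>> {"method": "send_rows", "body": {"plan": [[[0,0,-0.4],[0,0,0]],[[0,0,-0.4],[0,0,0]],[[0,0,-0.3],[0,0,0]],[[0,0,-0.2],[0,0,0]],[[0,0,-0.15],[0,0,0]],[[0,0,-0.15],[0,0,0]],[[0,0,-0.1],[0,0,0]],[[0,0,0],[0,0,0]]]}}

```text
time_s: 4.15
ee_pos: [0.5407, -0.0483, 0.1367]
tcp_rot: [-3.142, 0.0, 0.194]
force: [0.7, -0.2, 0.7]
opening: 0.0004
```

>>> {"method": "send_rows", "body": {"plan": [[[0,0,-0.1],[0,0,0]],[[0,0,-0.1],[0,0,0]],[[0,0,0],[0,0,0]]]}}

```text
time_s: 4.4
ee_pos: [0.5409, -0.0483, 0.1362]
tcp_rot: [3.141, -0.001, 0.194]
force: [-5.0, 1.4, 11.9]
opening: 0.0003
```

Run:
```python
from h import *
print(manip.sense()['force'])
cv2.imwrite("pics/s2.png",np.hstack([cv2.resize(manip.capture("scene")[190:350,220:380],None,fx=2.5,fy=2.5),cv2.resize(manip.capture("wrist"),(400,300))[[*range(300)]+[0]*100]]))
```

```text
[-4.97275034  1.40709045 11.91384418]
```

View pics/s2.png

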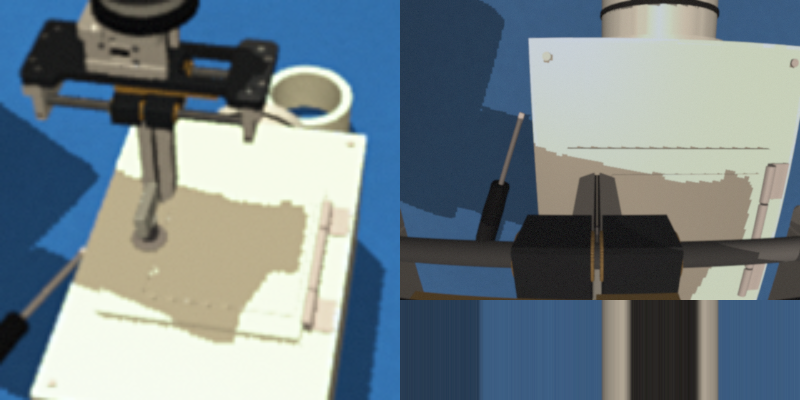

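Both views show the hatch flat, with the fingertips on it beside the wing. It took 12 N at z = 0.136, which is the expected shut height. Next I'll lift clear, go above the wing and open.

>>> {"method": "send_rows", "body": {"plan": [[[0,0,0],[0,0,0]],[[0,0,0],[0,0,0]],[[0,0,2.5],[0,0,0]],[[0,0,3],[0,0,0]],[[0,0,3],[0,0,0]],[[0.3,-1.5,1.0],[0,0,0]],[[0.4,-1.5,0],[0,0,0]],[[0.3,-1.5,0],[0,0,0]]]}}

```text
time_s: 5.17
ee_pos: [0.5512, -0.0938, 0.2309]
tcp_rot: [3.141, -0.002, 0.195]
force: [0.3, -0.1, 0.2]
opening: 0.0003
```

>>> {"method": "send_rows", "body": {"plan": [[[0,0,0],[0,0,0]],[[0,0,0],[0,0,0]],[[0,0,0],[0,0,0]],[[0,0,0],[0,0,0]],[[0,0,0],[0,0,0]],[[0,0,0],[0,0,0]]], "gripper": 0.6}}

```text
time_s: 5.67
ee_pos: [0.5507, -0.0928, 0.2299]
tcp_rot: [-3.142, -0.0, 0.195]
force: [-1.0, -0.6, -0.1]
opening: 0.037
```

Run:
```python
from h import *
s=manip.sense();print(s['ee_pos'],s['tcp_rot'],s['opening'])
im=manip.capture("wrist");cv2.imwrite("pics/w3.png",im);cv2.imwrite("pics/sc3.png",manip.capture("scene"));cv2.imwrite("pics/tp3.png",manip.capture("top"))
cv2.imwrite("pics/w3v.png",np.hstack([cv2.resize(im,None,fx=.62,fy=.62)[[*range(297)]+[0]*103],cv2.resize(cv2.imread("pics/sc3.png")[220:320,230:330],None,fx=4,fy=4,interpolation=cv2.INTER_CUBIC)]))
```

```text
[ 0.55068795 -0.0928159   0.22988996] [-3.14159037e+00 -8.73737505e-05  1.94566513e-01] 0.03697662139010378
```

View pics/w3v.png

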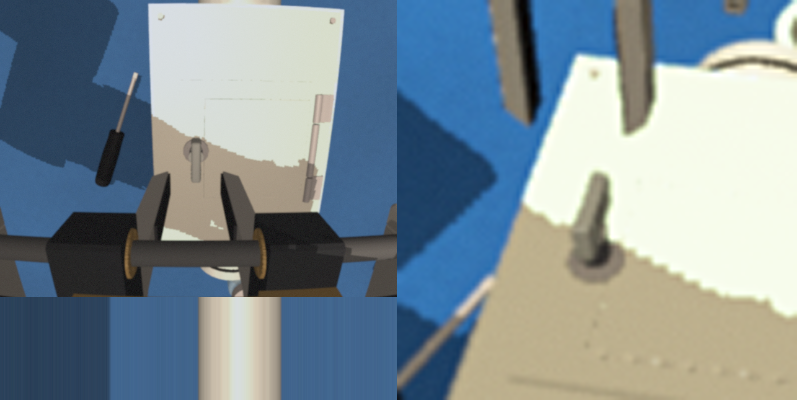

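The wrist view shows the wing centred between the open fingers (column 196 of 397). I'll overlay the predicted wing on it to measure the offset.

```bash
cat >> h.py <<'E'
from scipy.spatial.transform import Rotation as Ro
def wproj(X,pos,rpy):
    c=manip.camera_params("wrist");K=np.array([[c['fx'],0,c['cx']],[0,c['fy'],c['cy']],[0,0,1]])
    T=np.eye(4);T[:3,:3]=Ro.from_euler('xyz',rpy).as_matrix();T[:3,3]=pos
    M=np.linalg.inv(T@c['mount'])
    return cv2.projectPoints(np.array(X,float),cv2.Rodrigues(M[:3,:3])[0],M[:3,3],K,np.array([c['k1'],0,0,0]))[0][:,0]
E
python3 - <<'E'
from h import *
im=cv2.imread("pics/w3.png");pos=[ 0.55068795,-0.0928159,0.22988996];rpy=[-3.14159,-8.7e-05,.1945665]
C=[(-.052+a*.0045,b*.02,.179) for a,b in((-1,-1),(1,-1),(1,1),(-1,1))]
p=wproj(box2w(C,*P),pos,rpy);G=wproj(box2w([(-.052+.014*np.cos(t),.014*np.sin(t),.139) for t in np.linspace(0,6.28,24)],*P),pos,rpy);print(p.round(1))
x0,y0=270,190;cr=cv2.resize(im[y0:y0+120,x0:x0+100],None,fx=5,fy=5,interpolation=cv2.INTER_CUBIC)
f=lambda q:np.round((q-[x0,y0]+.5)*5-.5).astype(int)
cv2.polylines(cr,[f(p)],True,(0,0,255));cv2.polylines(cr,[f(G)],True,(0,160,0));cv2.imwrite("pics/w3c.png",cr)
E
```

```text
[[309.5 295. ]
 [324.7 295. ]
 [325.2 229.3]
 [309.3 229.3]]
```

View pics/w3c.png

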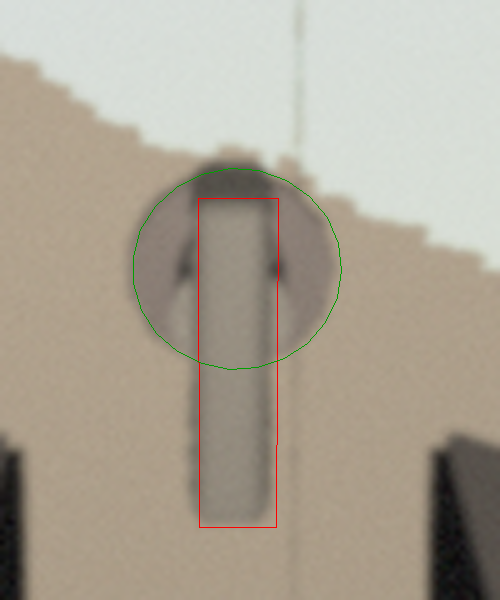

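The measured wing lies within 1 mm of the tool axis and in line with the jaws. I'll descend so the tips reach z = 0.156 and close in two stages.

>>> {"method": "send_rows", "body": {"plan": [[[0,0,-1.5],[0,0,0]],[[0,0,-1.5],[0,0,0]],[[0,0,-1.5],[0,0,0]],[[0,0,-1.2],[0,0,0]],[[0,0,-0.8],[0,0,0]],[[0,0,-0.6],[0,0,0]],[[0,0,-0.3],[0,0,0]],[[0,0,0],[0,0,0]]]}}

```text
time_s: 6.48
ee_pos: [0.5507, -0.0932, 0.1556]
tcp_rot: [-3.141, 0.0, 0.194]
force: [0.0, 0.3, -0.7]
opening: 0.0564
```

>>> {"method": "send_rows", "body": {"plan": [[[0,0,0],[0,0,0]],[[0,0,0],[0,0,0]],[[0,0,0],[0,0,0]],[[0,0,0],[0,0,0]],[[0,0,0],[0,0,0]],[[0,0,0],[0,0,0]],[[0,0,0],[0,0,0]],[[0,0,0],[0,0,0]]], "gripper": 0.13}}

```text
time_s: 7.15
ee_pos: [0.5507, -0.0933, 0.1559]
tcp_rot: [-3.142, -0.0, 0.194]
force: [-0.1, 0.4, 0.4]
opening: 0.0124
```

>>> {"method": "send_rows", "body": {"plan": [[[0,0,0],[0,0,0]],[[0,0,0],[0,0,0]],[[0,0,0],[0,0,0]],[[0,0,0],[0,0,0]]], "gripper": 0.0}}

```text
time_s: 7.48
ee_pos: [0.5511, -0.0932, 0.1559]
tcp_rot: [3.141, -0.001, 0.194]
force: [6.0, 1.6, -3.1]
opening: 0.0091
```

Run:
```python
from h import *
s=manip.sense();print(s['ee_pos'],s['tcp_rot'],s['opening'],s['force'],s['wrist_torque'])
```

```text
[ 0.55114409 -0.09318605  0.15592887] [ 3.14143684e+00 -1.15719130e-03  1.94032414e-01] 0.00909404583984745 [ 5.95336646  1.57039965 -3.05545035] [ 0.14129816 -1.01996667  0.01377424]
```

>>> {"method": "send_rows", "body": {"plan": [[[0.05,0.01,0],[0,0,0]],[[0,0,-0.1],[0,0,0]],[[0,0,-0.1],[0,0,0]],[[0,0,-0.1],[0,0,0]],[[0,0,-0.1],[0,0,0]],[[0,0,-0.1],[0,0,0]],[[0,0,0],[0,0,0]],[[0,0,0],[0,0,0]]]}}

```text
time_s: 8.15
ee_pos: [0.5513, -0.0932, 0.1513]
tcp_rot: [3.141, -0.0, 0.194]
force: [0.5, -0.0, 5.6]
opening: 0.0089
```

>>> {"method": "send_rows", "body": {"plan": [[[0,0,-0.08],[0,0,0]],[[0,0,-0.07],[0,0,0]],[[0,0,0],[0,0,0]]]}}

```text
time_s: 8.4
ee_pos: [0.5513, -0.0932, 0.1498]
tcp_rot: [3.141, -0.0, 0.194]
force: [-0.1, 1.4, 7.3]
opening: 0.0083
```

>>> {"method": "send_rows", "body": {"plan": [[[0,0,-0.05],[0,0,0]],[[0,0,-0.05],[0,0,0]],[[0,0,0],[0,0,0]]]}}

```text
time_s: 8.65
ee_pos: [0.5513, -0.0932, 0.1489]
tcp_rot: [3.141, -0.001, 0.194]
force: [-0.5, 0.9, 8.0]
opening: 0.009
```

>>> {"method": "send_rows", "body": {"plan": [[[0,0,-0.05],[0,0,0]],[[0,0,-0.05],[0,0,0]],[[0,0,0],[0,0,0]]]}}

```text
time_s: 8.9
ee_pos: [0.5513, -0.0932, 0.1479]
tcp_rot: [3.141, -0.001, 0.194]
force: [-1.4, 0.5, 7.8]
opening: 0.0084
```

>>> {"method": "send_rows", "body": {"plan": [[[0,0,-0.05],[0,0,0]],[[0,0,-0.05],[0,0,0]],[[0,0,0],[0,0,0]]]}}

```text
time_s: 9.15
ee_pos: [0.5513, -0.0932, 0.1476]
tcp_rot: [3.141, -0.001, 0.194]
force: [-4.3, 2.0, 13.1]
opening: 0.0091
```

Force jumped to 13 N at z = 0.1476, so the floor is at about 8.3 mm depth and the free window is about 6.7–8.3 mm. I'll back off to mid-window and try a small turn.

>>> {"method": "send_rows", "body": {"plan": [[[0,0,0.1],[0,0,0]],[[0,0,0.05],[0,0,0]],[[0,0,0],[0,0,0]],[[0,0,0],[0,0,-0.05]],[[0,0,0],[0,0,-0.05]],[[0,0,0],[0,0,0]]]}}

```text
time_s: 9.65
ee_pos: [0.5514, -0.0932, 0.1486]
tcp_rot: [3.141, -0.001, 0.091]
force: [-0.2, 1.9, 6.8]
opening: 0.0088
```

Run:
```python
from h import *
s=manip.sense();print(s['ee_pos'],s['tcp_rot'],s['opening'],s['force'],s['wrist_torque'])
```

```text
[ 0.55142105 -0.09320558  0.14857597] [ 3.14128056e+00 -9.74500809e-04  9.08294691e-02] 0.00883818145103451 [-0.16850902  1.92359843  6.77514832] [ 0.15467285  0.12607317 -0.01342569]
```

>>> {"method": "send_rows", "body": {"plan": [[[0,0,-0.02],[0,0,-0.05]],[[0,0,0],[0,0,-0.05]],[[0,0,0],[0,0,-0.05]],[[0,0,0],[0,0,-0.05]],[[0,0,0],[0,0,0]]]}}

```text
time_s: 10.07
ee_pos: [0.5516, -0.0932, 0.1484]
tcp_rot: [3.141, -0.002, -0.109]
force: [1.3, 0.4, 7.7]
opening: 0.0089
```

Run:
```python
from h import *
s=manip.sense();print(s['ee_pos'],s['tcp_rot'],s['opening'],s['force'],s['wrist_torque'])
```

```text
[ 0.55162252 -0.09322427  0.14844991] [ 3.14145440e+00 -1.60164747e-03 -1.09160758e-01] 0.008907062175033455 [1.25066094 0.40353323 7.71574161] [ 0.18653979 -0.10269053  0.01665941]
```

Still turning freely (0.3 rad, torque about 0.02 N m). I'll continue to a total of about 1.57, which is yaw -1.378.

>>> {"method": "send_rows", "body": {"plan": [[[0,0,0],[0,0,-0.08]],[[0,0,0],[0,0,-0.08]],[[0,0,0],[0,0,-0.08]],[[0,0,0],[0,0,-0.08]],[[0,0,0],[0,0,-0.08]],[[0,0,0],[0,0,-0.08]],[[0,0,0],[0,0,-0.08]],[[0,0,0],[0,0,-0.08]]]}}

```text
time_s: 10.73
ee_pos: [0.5522, -0.0935, 0.1488]
tcp_rot: [-3.14, -0.003, -0.75]
force: [6.2, -0.8, 7.3]
opening: 0.0087
```

>>> {"method": "send_rows", "body": {"plan": [[[0,0,0],[0,0,-0.08]],[[0,0,0],[0,0,-0.08]],[[0,0,0],[0,0,-0.08]],[[0,0,0],[0,0,-0.08]],[[0,0,0],[0,0,-0.08]],[[0,0,0],[0,0,-0.08]],[[0,0,0],[0,0,-0.08]],[[0,0,0],[0,0,-0.07]]]}}

```text
time_s: 11.4
ee_pos: [0.5525, -0.094, 0.149]
tcp_rot: [-3.138, -0.003, -1.38]
force: [6.7, -4.3, 6.1]
opening: 0.0087
```

>>> {"method": "send_rows", "body": {"plan": [[[0,0,0],[0,0,0]],[[0,0,0],[0,0,0]],[[0,0,0],[0,0,0]]]}}

```text
time_s: 11.65
ee_pos: [0.5525, -0.094, 0.149]
tcp_rot: [-3.138, -0.003, -1.376]
force: [6.9, -4.7, 6.6]
opening: 0.0087
```

Run:
```python
from h import *
s=manip.sense();print(s['ee_pos'],s['tcp_rot'],s['opening'],s['force'],s['wrist_torque'])
```

```text
[ 0.55254286 -0.09404048  0.14899135] [-3.13762645e+00 -2.70892623e-03 -1.37625706e+00] 0.008675358657813053 [ 6.89764468 -4.73513826  6.64106277] [-0.77624542 -1.1434217   0.00636136]
```

>>> {"method": "send_rows", "body": {"plan": [[[0.05,-0.04,0],[0,0,0]],[[0,0,0.05],[0,0,0]],[[0,0,0.1],[0,0,0]],[[0,0,0.1],[0,0,0]],[[0,0,0.05],[0,0,0]],[[0,0,0],[0,0,0]]]}}

```text
time_s: 12.15
ee_pos: [0.5526, -0.0941, 0.1518]
tcp_rot: [-3.139, -0.002, -1.376]
force: [4.5, -3.2, 6.3]
opening: 0.009
```

>>> {"method": "send_rows", "body": {"plan": [[[0,0,0],[0,0,0]],[[0,0,0],[0,0,0]],[[0,0,0],[0,0,0]],[[0,0,0],[0,0,0]],[[0,0,0],[0,0,0]],[[0,0,0],[0,0,0]]], "gripper": 0.5}}

```text
time_s: 12.65
ee_pos: [0.5516, -0.0935, 0.1505]
tcp_rot: [3.141, 0.0, -1.376]
force: [-0.4, 0.5, 0.3]
opening: 0.0449
```

>>> {"method": "send_rows", "body": {"plan": [[[0,0,1],[0,0,0]],[[0,0,2],[0,0,0]],[[0,0,2.5],[0,0,0]],[[0,0,2.5],[0,0,0]],[[0,0,2],[0,0,0]],[[0,0,2],[0,0,0]],[[-1,4,1],[0,0,0]],[[-1,4,0],[0,0,0]]]}}

```text
time_s: 13.32
ee_pos: [0.5322, -0.0146, 0.2834]
tcp_rot: [-3.138, -0.001, -1.379]
force: [1.6, 0.9, -0.4]
opening: 0.0469
```

>>> {"method": "send_rows", "body": {"plan": [[[-1,4,0],[0,0,0]],[[-1,4,0],[0,0,0]],[[-1,4,0],[0,0,0]],[[-1,3,0],[0,0,0]],[[0,0,0],[0,0,0]]]}}

```text
time_s: 13.73
ee_pos: [0.4903, 0.14, 0.2815]
tcp_rot: [-3.141, 0.001, -1.372]
force: [0.3, -0.2, 0.0]
opening: 0.0471
```

Run:
```python
from h import *
s=manip.sense();print(s['ee_pos'],s['opening'],s['force'])
a=manip.capture("scene");b=manip.capture("top");cv2.imwrite("pics/sc5.png",a);cv2.imwrite("pics/tp5.png",b)
cv2.imwrite("pics/e.png",np.hstack([cv2.resize(a[220:340,230:350],(400,400),interpolation=cv2.INTER_CUBIC),cv2.resize(b[175:295,320:440],(400,400),interpolation=cv2.INTER_CUBIC)]))
```

```text
[0.49026118 0.13995202 0.28152012] 0.0470824288487343 [ 0.26793111 -0.16337058  0.04217637]
```

View pics/e.png

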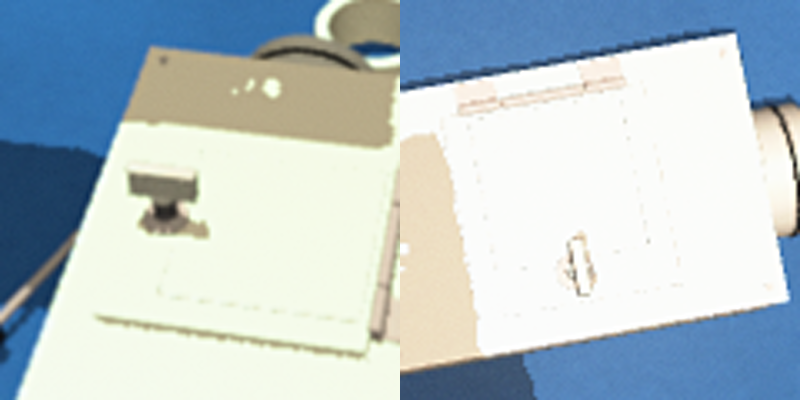

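The end picture shows the hatch flat and the wing square to the hinge line. In the scene half the bar's top edge runs from (128,165) to (197,170). A numeric check of the stud's depth and the wing's angle, then I'll hand in.

Run:
```python
from h import *
f=lambda X:((proj(box2w(X,*P),"scene")-[230,220]+.5)*400/120-.5).round(0).tolist()
for q in(0,.0035,.008): print(q,f([(-.072,.0045,.179-q),(-.032,.0045,.179-q)]))
for th in(0,.03): print(th,f([hat(.153,-.075,.0015,th),hat(.003,-.075,.0015,th)]))
```

```text
0 [[127.0, 156.0], [196.0, 165.0]]
0.0035 [[127.0, 160.0], [197.0, 169.0]]
0.008 [[128.0, 166.0], [197.0, 175.0]]
0 [[91.0, 314.0], [364.0, 352.0]]
0.03 [[90.0, 308.0], [364.0, 351.0]]
```

```bash
python3 -c "
from workcell import manip
print(manip.sign_off())"
```

```text
the job is handed in; nothing more can be done
None
```

I shut the hatch, turned the fastener a quarter clockwise into its detent, and handed the job in at about 14 s. The sign-off gave no verdict.

- **Hatch:** I pushed it down with the closed fingertips. It met 12 N at z = 0.136 m, the expected shut height. In the last picture it lies flat, with its near corner about 5 px (about 3 mm) lower than predicted, where an open hatch would show higher. That is the level of the camera error.
- **Fastener:** I gripped the wing and felt the floor at about 8.3 mm push-in with 13 N on the tool, which I put at about 5 N on the pin. I backed off into the free range, turned it 1.57 rad against almost no torque, eased it back up and let go.
- **Last checks:** The last picture shows the wing square to the hinge line. The stud depth reads about 3–5 mm from the picture, which fits the expected 4 mm or less in the detent, though the cameras cannot measure it closely.
- **Side force:** It rose to about 8 N on the wing near the end of the turn, because the grip was slightly off its axis, and went to zero on release.
- **Bystanders:** I moved nothing near the screwdriver, jar or tape roll, but did not measure their positions again at the end. The arm ended well clear, touching nothing.

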